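# Zero the valuation scale

## Robot

A 6-joint arm with a two-finger parallel gripper is mounted at the origin on the work surface. World frame = base frame: x ahead of the robot, y to its left, z up, the work surface at z = 0. Lengths are in mm, angles in degrees, forces in N, time in s.
With the tool pointing down it reaches from about 350 to 850 mm from the base axis. Payload 8.1 kg.
Tool frame: the origin (TCP) lies midway between the tips of the shut fingers; the grasp point (between the pads) lies 19 mm behind it; z points along the fingers, x is the direction in which the jaws open and shut, and the axes are right-handed (so a half turn about z gives the same grasp; the last joint's range is limited). The gripper opens to 85 mm and grips with 20 to 120 N. Pads are 22 mm wide; open, the fingers measure 114 mm over their backs; the gripper's body (76 mm by 85 mm) begins 54 mm behind the grasp point. The pads swing forward as they close: fully open they stand 13 mm farther back than shut.
Start: joints at [69.993, 7.471, 85.268, -0, 87.261, -4.893], TCP at [156.428, 579.254, 231.292] pointing down, gripper open.
Joint ranges: [-169.43, 169.43], [-51.17, 129.36], [1.28, 143.12], [-76.62, 256.62], [0, 156.53], [-152.29, 152.29]. Speed limits (degrees/s): [136.94, 136.94, 159.86, 180, 180, 180].

## Interface

Orientations are given as [roll, pitch, yaw] about the fixed x, y, z axes, in that order (R = Rz(yaw) Ry(pitch) Rx(roll)).
In Python, from bench import monitor, cams, r gives the robot as it stands.
- The arm moves only by the tool jog_arm, never from a script. Its arguments are lists of equal length, an entry for each row: "offset": the shift along the tool's x, y, z in mm, a list of three; "delta_rot": the turn, a rotation vector about the tool's x, y, z in degrees, a list of three; "jaw": the opening in per cent of the stroke, from 0 (shut) to 100 (fully open). In form: {"offset": [[x, y, z], ...], "delta_rot": [[rx, ry, rz], ...], "jaw": [jaw, ...]}. A call has 1 to 20 rows; each row shifts and turns the pose as measured when the row begins, along the tool's axes as they then stand; what a row does not reach is not made up. A row lasts 1/10 s, in which the tool goes at most 50 mm and 8.59 degrees, less where a joint would pass 70% of its speed; a pose out of reach is approached as far as the arm can. A call is refused whole if a number of a shift passes 50 or a number of a turn 8.59, either way. A call with a gripper value outside its range is refused whole. The fingers move at their own pace and stop on an object; "newtons" is the grip in N (left out, the last holds). Time passes only in rows, so rows that do not move let the fingers close. It gives the time, the measured TCP pose, the force and the opening at its end, in the units of the state.
- monitor.sense(): the state, without advancing time (a new reading comes with each control period).
- cams.snapshot(name): name is "scene" or "top"; returns (picture, depth): 480x640x3 uint8, red, green, blue; 480x640 float32, mm along the optical axis (not along the pixel's ray), 0 where there is no reading.
- cams.camera_model(name): a dict with "K" (3x3 intrinsics, pixels), "k1" (the pictures are not rectified: a ray, as slopes to the right and down, at radius r is drawn at 1 + k1 r^2 times it, then the intrinsics apply), "camera_from_world" (4x4, takes a point from world to camera coordinates). Camera axes: x right, y down, z forward; pixel columns grow to the right and rows downward; lengths in mm; the calibration is good to about 2 mm. A picture is of the moment at which its call begins. camera_model takes no time and is no camera call.
- r.hand_in(): hands the job in, once; it reports no verdict.
The state is a dict: "time": time; "joint_pos": joint angles; "qd": joint speeds; "joint_efforts": joint torques, N m; "tool_pos": TCP position; "tcp_rot": TCP orientation; "ft_force": force on the tool from outside, world axes, zero at the start; "wrist_torque": the same for the moment, N m; "finger_gap": finger opening in mm.
Only numpy, scipy, OpenCV 4.12 (cv2) and the standard library are available. Lean on these libraries where they do the work, as an engineer would, in place of code of your own. Each camera call takes 0.05 s, during which the arm holds its last target.

## Task

Zero the counter scale with its empty dish on: push the open clear draught cover down until it is fully shut, then press the long bar-shaped tare key fully down, gently, with the fingertips and let it come up again. Leave the round key and the square key unpressed, do not touch the dish, and do not lift or disturb the weight, loupe and ring box standing round the scale.

Things in the scene. Friction and masses are not known exactly. Their poses are not given: they have to be found in the camera images.
- scale: White counter scale fixed to the work surface, 260 (x) x 210 (y) x 45 mm high. Origin: centre of its underside; x points from the key panel (near side, towards the robot) to the hinge side, z up. The three keys stand in a row along y on top of the panel at x = -90 mm, in any order at y = -55, 0 and +55 mm. Behind them a clear draught box stands on the housing: x from -40 to +120 mm, y from -90 to +90 mm, walls to 95 mm above the work surface.
- cover_hinge (a point): Middle of the cover's hinge line, which runs along the scale's y axis on the far wall of the draught box: 120 mm towards +x from the scale's origin, 98 mm above the work surface.
- cover_edge (a point): Middle of the outer (upper) face of the cover's free edge. The cover is a flat clear plate with a grey rim, 165 mm from hinge to free edge, 180 mm wide, 5 mm thick. When shut it lies level with its upper face about 101 mm above the work surface.
- cover (a joint): Cover angle, rad: 0 fully shut (level), grows as the free edge rises; starts between 0.45 and 0.95, so the outer face slopes up from the hinge towards the robot's side. The stiff hinge (about 0.16 N m) stays where it is left; it must not be raised beyond 1.1. Pressing straight down on the outer face 65 mm from the hinge line closes it with about 1 to 3 N from any start.
- tare_key_top (a point): Centre of the top of the tare key: black, the only long bar-shaped key, 16 (x) x 40 (y) mm, top 8 mm above the panel (53 mm above the work surface) when up. x, y, z axes as the scale's.
- tare_key (a joint): Depression of the tare key, m: 0 up, 0.006 fully down. It goes straight down on a spring, 1.6 N to start and 4 N fully down, and comes up by itself. More than 30 N on it is rough.
- round_key_top (a point): Centre of the top of the round key, black, 18 mm diameter, same height as the tare key. Leave alone.
- round_key (a joint): Depression of the round key, m: 0 up, 0.006 fully down.
- square_key_top (a point): Centre of the top of the square key, black, 17 x 17 mm, same height as the tare key. Leave alone.
- square_key (a joint): Depression of the square key, m: 0 up, 0.006 fully down.
- dish: Empty loose steel dish, 70 mm diameter, 18 mm high, on the weighing pan inside the draught box, its underside 53 mm and its rim 71 mm above the work surface. Origin: centre of its underside.
- weight: Loose brass weight with a small head, 34 mm diameter, 52 mm high, on the work surface beside the scale. Origin: centre of its underside.
- loupe: Loose dark steel loupe standing on the work surface, 34 mm diameter, 26 mm high. Origin: centre of its underside.
- ring_box: Loose dark wooden ring box, closed, 51 x 51 x 39 mm, on the work surface beside the scale. Origin: centre of its underside.
There are look-alikes about, which are no part of the job. What is shaped like the ring_box but orange or red is not meant.

How it is judged (in metres and radians):
On the way, in this order (a step that is already met when the one before it is completed fails the run):
1. the draught cover is pushed shut (value of joint cover below 0.06 rad and value of joint tare_key below 0.001 m), for 0.1 s.
2. the tare key is pressed down by the fingertips (value of joint tare_key above 0.0045 m and contact force between the fingers and tare_key above 0.5 N and value of joint cover below 0.06 rad), for 0.05 s.
At the end, for the whole second after the job is handed in: The cover is shut (within 0.06 rad), all three keys are up (within 1 mm), the dish stands where it was (within 8 mm) and the weight, loupe and ring box where they were (within 10 mm), all upright (all of step 1 and value of joint each of round_key, square_key below 0.001 m and distance of dish from where it was at the start of the episode below 0.008 m and linear speed of dish below 0.02 m/s and angle between each of dish, weight, loupe, ring_box's own z axis and vertical below 0.1 rad and distance of each of weight, loupe, ring_box from where it was at the start of the episode below 0.01 m); the robot touches nothing.
It fails at once if the round key or the square key is pressed (more than 2 mm) (value of joint any of round_key, square_key above 0.002 m).
It fails at once if the tare key is pressed while the cover is still open (value of joint tare_key above 0.002 m and value of joint cover above 0.1 rad).
It fails at once if the tare key is pressed roughly (more than 30 N) (contact force between anything else and tare_key above 30 N).
It fails at once if the cover is lifted further open (beyond 1.1 rad), or the dish is touched by the robot or moves more than 8 mm (value of joint cover above 1.1 rad or contact force between any of the fingers, the arm and dish above 0.3 N or distance of dish from where it was at the start of the episode above 0.008 m).
It fails at once if the weight, loupe or ring box is disturbed (moved more than 10 mm or tipped) (distance of any of weight, loupe, ring_box from where it was at the start of the episode above 0.01 m or angle between any of weight, loupe, ring_box's own z axis and vertical above 0.2 rad).
It also fails if it takes over 48 s, if anything falls off the work surface, if the arm or the gripper's body presses on something with over 40 N, if the wrist force passes 120 N, or if a joint passes its speed limit or range.

## Working session

There is one attempt and no reset: what is moved stays moved. The work goes in short steps, Python scripts to look and compute and a tool call to move; the robot and the scene stay as the last step left them, time stands still between calls to the robot, and variables do not carry over. Pictures are saved under pics/ and viewed, and the job is handed in when it is done.

Besides the shell and the picture viewer there is one more tool, called after "Emit:" in YAML: its name, and indented under it one key for each argument. jog_arm: Moves the arm, as the interface text tells. Its arguments: {"type":"object","properties":{"offset":{"type":"array","items":{"type":"array","items":{"type":"number"}}},"delta_rot":{"type":"array","items":{"type":"array","items":{"type":"number"}}},"jaw":{"type":"array","items":{"type":"number"}},"newtons":{"type":"number"}},"required":["offset","delta_rot","jaw"]}

```bash
mkdir -p pics; ls; cat > h.py <<'E'
import numpy as np, cv2
from bench import monitor, cams, r
def snap(n,f):
    p,d=cams.snapshot(n); cv2.imwrite(f'pics/{f}.png',p[:,:,::-1]); np.save(f'pics/{f}.npy',d); return p,d
def und(n,uv):
    m=cams.camera_model(n); K=np.array(m['K'],float); 
    x=cv2.undistortPoints(np.array(uv,float).reshape(-1,1,2),K,np.array([m['k1'],0,0,0.]))[:,0]
    T=np.linalg.inv(np.array(m['camera_from_world'])); return x,T
def at_z(n,uv,z):
    x,T=und(n,uv); o=T[:3,3]; d=np.c_[x,np.ones(len(x))]@T[:3,:3].T
    z=np.broadcast_to(z,len(x)); s=(z-o[2])/d[:,2]; return o+d*s[:,None]
def at_d(n,uv,D):
    x,T=und(n,uv); d=np.c_[x,np.ones(len(x))]*np.array([[D[int(v),int(u)]] for u,v in np.round(uv)]); return d@T[:3,:3].T+T[:3,3]
def proj(n,P):
    m=cams.camera_model(n); T=np.array(m['camera_from_world']); q=np.array(P,float)@T[:3,:3].T+T[:3,3]
    return cv2.projectPoints(q,np.zeros(3),np.zeros(3),np.array(m['K'],float),np.array([m['k1'],0,0,0.]))[0][:,0]
E
python3 - <<'E'
from h import *
print(monitor.sense())
for n in('scene','top'):
    snap(n,n+'0'); print(cams.camera_model(n))
E
```

```text
pics
{'time': 0.0, 'joint_pos': array([ 6.99918135e+01,  7.51460353e+00,  8.53280899e+01,  7.95980373e-04,
        8.72639795e+01, -4.89439847e+00]), 'qd': array([ 0.02650824, -0.05793888,  0.06174643,  0.14699271,  0.13324505,
       -0.00498075]), 'joint_efforts': array([-3.52562629e-04, -5.69413805e+01, -5.00544655e+01, -1.36702374e-04,
        1.48719270e-02, -6.67389054e-05]), 'tool_pos': array([156.239027  , 578.72727447, 230.26111694]), 'tcp_rot': array([-1.79990107e+02,  1.06216153e-01,  7.48861824e+01]), 'ft_force': array([0.14762898, 0.40346995, 1.47945515]), 'wrist_torque': array([-0.01750441,  0.03599592,  0.00136569]), 'finger_gap': 85.7943555767685}
{'K': array([[455.66678859,   0.        , 323.59711308],
       [  0.        , 455.66678859, 236.18327926],
       [  0.        ,   0.        ,   1.        ]]), 'k1': -0.021260014149220102, 'camera_from_world': array([[-8.42123401e-01,  5.38945465e-01, -1.91301526e-02,
         4.43362247e+02],
       [ 3.50487659e-01,  5.20001603e-01, -7.78945912e-01,
        -1.28241862e+02],
       [-4.09861657e-01, -6.62673463e-01, -6.26799253e-01,
         1.08105232e+03],
       [ 0.00000000e+00,  0.00000000e+00,  0.00000000e+00,
         1.00000000e+00]])}
{'K': array([[579.57061363,   0.        , 321.81062893],
       [  0.        , 579.57061363, 245.41362051],
       [  0.        ,   0.        ,   1.        ]]), 'k1': -0.029520294690840224, 'camera_from_world': array([[-2.80199735e-02, -9.99600214e-01,  3.78069070e-03,
         4.92082894e+01],
       [-9.89311776e-01,  2.71897447e-02, -1.43258253e-01,
         5.30853367e+02],
       [ 1.43098184e-01, -7.75437428e-03, -9.89678119e-01,
         1.11186474e+03],
       [ 0.00000000e+00,  0.00000000e+00,  0.00000000e+00,
         1.00000000e+00]])}
```

View pics/scene0.png

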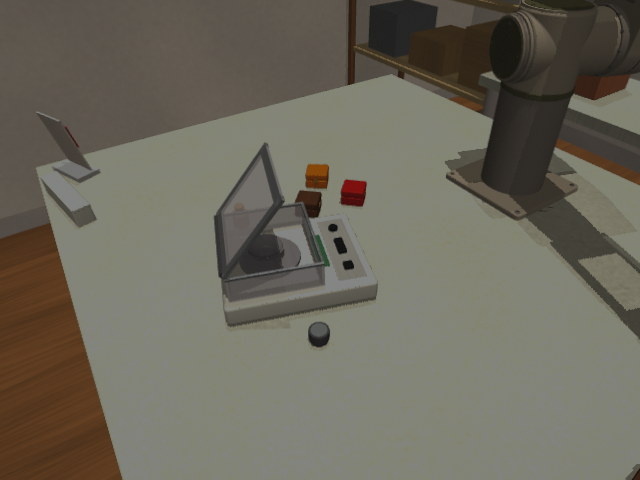

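View pics/top0.png

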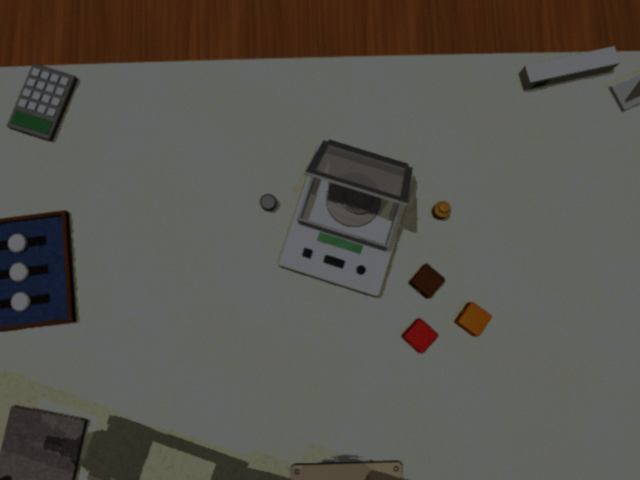

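The scale is at about (345,220) in the top view, with the tare bar in the middle at (334,262). The square key is to its left at (307,253) and the round key to its right at (361,270). The loupe is at (268,202), the weight at (442,210) and the ring box at (427,280). I'll enlarge this area.

```bash
python3 - <<'E'
import cv2
a=cv2.imread('pics/top0.png')[125:305,250:460]; a=cv2.convertScaleAbs(a,alpha=1.7,beta=15)
cv2.imwrite('pics/c1.png',cv2.resize(a,None,fx=3.3,fy=3.3,interpolation=cv2.INTER_CUBIC))
a=cv2.imread('pics/scene0.png')[140:350,200:390]; a=cv2.convertScaleAbs(a,alpha=1.5,beta=15)
cv2.imwrite('pics/c2.png',cv2.resize(a,None,fx=2.8,fy=2.8,interpolation=cv2.INTER_CUBIC))
E
```

```text
(no output)
```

View pics/c1.png

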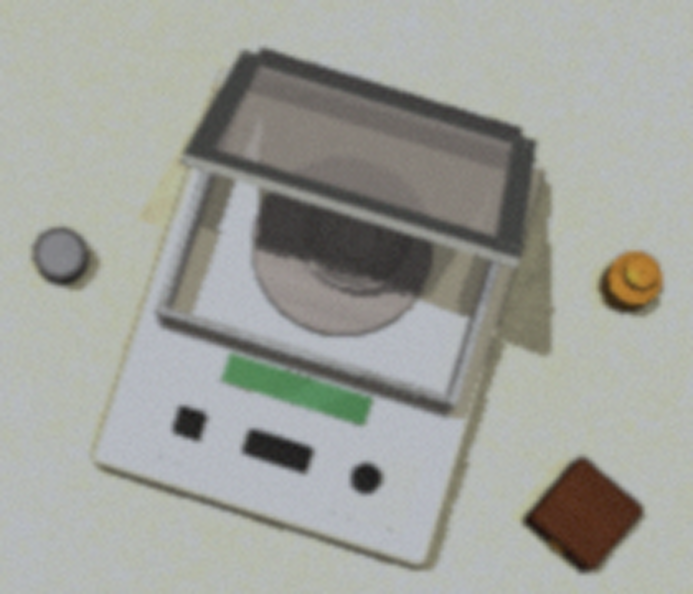

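View pics/c2.png

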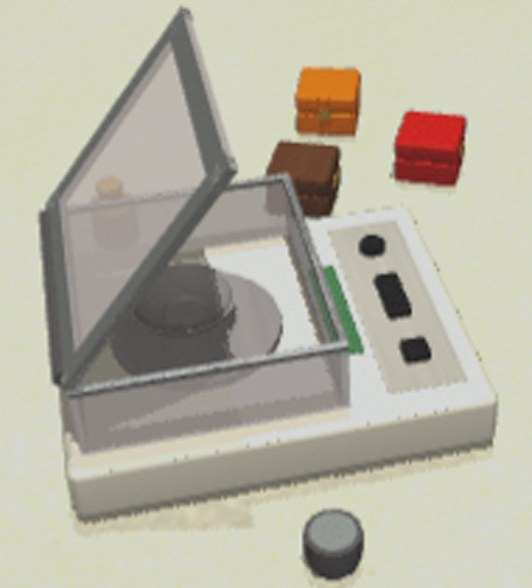

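```bash
cat >> h.py <<'E'
def c1(p): return (np.array(p,float)+.5)/3.3-.5+[250,125]
def c2(p): return (np.array(p,float)+.5)/2.8-.5+[200,140]
E
python3 - <<'E'
from h import *
from scipy.optimize import least_squares
D=np.load('pics/top0.npy')
uvt=np.vstack([c1([[190,423],[278,451],[366,478]]),c1([[160,318],[450,408]]),c1([[97,462],[425,567]])])
# local model
L=np.array([[-90,55,53],[-90,0,53],[-90,-55,53],[-40,90,95],[-40,-90,95],[-130,105,45],[-130,-105,45.]])
uvs=c2([[415,349],[393,295],[372,245]]); Ls=L[:3]
def W(p,L):
    c,s=np.cos(p[2]),np.sin(p[2]); return np.c_[p[0]+c*L[:,0]-s*L[:,1],p[1]+s*L[:,0]+c*L[:,1],L[:,2]]
print(at_z('top',uvt,L[:,2])); print('scene keys',at_z('scene',uvs,53)); print('depth',at_d('top',uvt[:3],D))
f=lambda p:(at_z('top',uvt,L[:,2])[:,:2]-W(p,L)[:,:2]).ravel()
s=least_squares(f,[600,0,0]); print(s.x,np.degrees(s.x[2]));print(f(s.x).reshape(-1,2).round(1))
p=s.x
# cover angle: fit to both views
g=lambda a:np.array([[120-165*np.cos(a)-0*np.sin(a),y,98+165*np.sin(a)] for y in(90,-90)])
cu=c1([[185,158],[520,258]]); cs=c2([[233,170],[185,10]])
print('cover corners scene guess',cs)
for a in np.arange(.4,1.0,.1):
    print(a, (proj('top',W(p,g(a)))-cu).round(1).tolist(), proj('scene',W(p,g(a))).round(0).tolist())
print(at_z('top',c1([[62,253],[640,272],[584,508]]),[26,52,39]))
E
```

```text
[[515.99977645  63.479268    53.        ]
 [497.87941515  11.89117774  53.        ]
 [480.41415472 -39.53107029  53.        ]
 [571.76085186  78.47678692  95.        ]
 [514.99310866 -85.93498881  95.        ]
 [495.19127939 119.48322309  45.        ]
 [427.47707466 -73.00409803  45.        ]]
scene keys [[519.73492251  69.39140657  53.        ]
 [501.77026109  18.81038181  53.        ]
 [483.75028091 -33.16489391  53.        ]]
depth [[516.13867708  63.49806514  51.94969273]
 [497.31957194  12.02632571  57.82143194]
 [480.80092541 -39.81493897  49.15408803]]
[ 5.82893198e+02 -1.77716926e+01 -3.32766760e-01] -19.066130926816736
[[ 0.2 -0.1]
 [ 0.   0.3]
 [ 0.6  0.8]
 [-2.7 -1.9]
 [-0.7  3.8]
 [ 0.9 -4.5]
 [ 1.8  1.5]]
cover corners scene guess [[282.89285714 200.39285714]
 [265.75       143.25      ]]
0.4 [[-8.7, 35.8], [-13.5, 35.5]] [[318.0, 229.0], [296.0, 170.0]]
0.5 [[-7.7, 30.3], [-11.2, 30.3]] [[313.0, 222.0], [292.0, 164.0]]
0.6 [[-6.5, 23.9], [-8.8, 24.3]] [[307.0, 216.0], [286.0, 157.0]]
0.7 [[-5.0, 16.8], [-6.1, 17.4]] [[300.0, 209.0], [280.0, 152.0]]
0.7999999999999999 [[-3.2, 8.9], [-3.2, 9.9]] [[292.0, 204.0], [273.0, 146.0]]
0.8999999999999999 [[-1.2, 0.5], [-0.2, 1.6]] [[283.0, 199.0], [265.0, 141.0]]
[[ 627.05615055  140.02051058   26.        ]
 [ 600.17676643 -209.04258075   52.        ]
 [ 460.20738499 -170.06637697   39.        ]]
```

Top and scene views agree on the scale once the visible key sides are allowed for. It is at (583,-18) with yaw -19°, and the cover is at about 0.9 rad. The tare key is at (498,12). I'll rise, shut the fingers and cross over high.

Emit:
jog_arm:
  offset:
    - [0,0,-40]
    - [0,0,-45]
    - [0,0,-20]
    - [-20,30,0]
    - [-20,30,0]
    - [-20,30,0]
    - [-20,30,0]
    - [-20,30,0]
    - [-20,30,0]
    - [-20,30,0]
    - [-20,30,0]
    - [-20,30,0]
    - [-20,30,0]
    - [-20,30,0]
    - [-20,30,0]
    - [-20,30,0]
    - [0,0,0]
  delta_rot:
    - [0,0,3.9]
    - [0,0,0]
    - [0,0,0]
    - [0,0,0]
    - [0,0,0]
    - [0,0,0]
    - [0,0,0]
    - [0,0,0]
    - [0,0,0]
    - [0,0,0]
    - [0,0,0]
    - [0,0,0]
    - [0,0,0]
    - [0,0,0]
    - [0,0,0]
    - [0,0,0]
    - [0,0,0]
  jaw: [0,0,0,0,0,0,0,0,0,0,0,0,0,0,0,0,0]
  newtons: 30

```text
time: 1.8
tool_pos: [446.2, 188.2, 331.7]
tcp_rot: [-179.8, 1.0, 71.1]
ft_force: [0.4, 0.3, 0.7]
finger_gap: 0.1
```

Emit:
jog_arm:
  offset:
    - [-19,31,0]
    - [-19,31,0]
    - [-19,31,0]
    - [-19,31,0]
    - [-19,31,0]
    - [-19,31,0]
    - [-19,31,0]
    - [-15,30,0]
    - [0,0,0]
    - [0,0,0]
  delta_rot:
    - [0,0,0]
    - [0,0,0]
    - [0,0,0]
    - [0,0,0]
    - [0,0,0]
    - [0,0,0]
    - [0,0,0]
    - [0,0,0]
    - [0,0,0]
    - [0,0,0]
  jaw: [0,0,0,0,0,0,0,0,0,0]

```text
time: 2.8
tool_pos: [635.7, -34.5, 326.6]
tcp_rot: [-179.2, 0.9, 71.2]
ft_force: [-0.8, 1.1, 0.4]
finger_gap: 0.2
```

```bash
python3 - <<'E'
from h import *
print(monitor.sense())
snap('scene','s1'); snap('top','t1')
a=cv2.imread('pics/scene0.png')
a=np.hstack([cv2.resize(cv2.imread(f'pics/{f}.png')[60:360,x:x+300],None,fx=1.3,fy=1.3) for f,x in(('s1',150),('t1',200))])
cv2.imwrite('pics/v1.png',cv2.convertScaleAbs(a,alpha=1.5,beta=10))
E
```

```text
{'time': 2.8, 'joint_pos': array([ -7.28744256,  13.25248799,  68.95612834,  -0.75616035,
        98.78746551, -78.6327765 ]), 'qd': array([-0.62795446,  1.96790664, -0.65872327, -0.41569181, -0.39437649,
       -0.15493613]), 'joint_efforts': array([-1.18176822e+00, -6.15085959e+01, -5.04596722e+01, -2.51662647e-01,
        3.47010477e-02, -8.73483298e-02]), 'tool_pos': array([635.67199351, -34.46944858, 326.648064  ]), 'tcp_rot': array([-179.17176514,    0.93066896,   71.24303683]), 'ft_force': array([-0.7642417 ,  1.06807791,  0.38073525]), 'wrist_torque': array([ 0.05372275,  0.03353289, -0.01273073]), 'finger_gap': 0.23254038382997289}
```

View pics/v1.png

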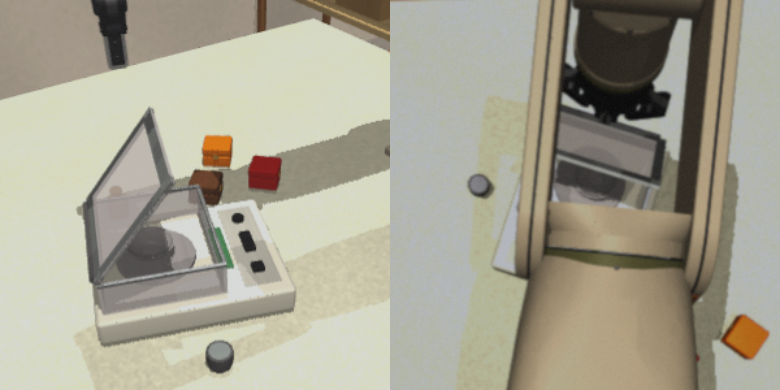

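The scene crop shows the shut fingertips at (118,65), above and behind the open cover. The crossing left about 1° of tilt, so I'll add a helper that works out moves in tool axes.

```bash
cat >> h.py <<'E'
from scipy.spatial.transform import Rotation as Ro
P=[582.9,-17.8,np.radians(-19.07)]
def loc(x,y,z): c,s=np.cos(P[2]),np.sin(P[2]); return np.array([P[0]+c*x-s*y,P[1]+s*x+c*y,z])
def go(t,rpy=(180,0,70.93)):
    s=monitor.sense(); R=Ro.from_euler('xyz',s['tcp_rot'],degrees=True); Rt=Ro.from_euler('xyz',rpy,degrees=True)
    d=np.array(t)-s['tool_pos']; w=d
    c,sn=np.cos(P[2]),np.sin(P[2]); q=s['tool_pos']-[P[0],P[1],0]
    print('tool offset',R.inv().apply(d).round(1),'aligned offset',Rt.inv().apply(d).round(1),'rot',(R.inv()*Rt).as_rotvec(degrees=True).round(2))
    print('scale-local tcp',(c*q[0]+sn*q[1]).round(1),(-sn*q[0]+c*q[1]).round(1),q[2].round(1),'F',s['ft_force'].round(2),'t',s['time'])
E
python3 - <<'E'
from h import *
go(loc(55,0,230))
E
```

```text
tool offset [-0.3  1.7 96.8] aligned offset [-1.8  0.3 96.8] rot [-0.81  0.94  0.36]
scale-local tcp 54.7 1.8 326.8 F [0.6  0.77 0.38] t 2.9
```

Emit:
jog_arm:
  offset:
    - [0,0,0]
    - [0,0,0]
    - [-1.8,0,20]
    - [0,0,25]
    - [0,0,25]
    - [0,0,25]
    - [0,0,0]
  delta_rot:
    - [-0.8,0.9,0.4]
    - [0,0,0]
    - [0,0,0]
    - [0,0,0]
    - [0,0,0]
    - [0,0,0]
    - [0,0,0]
  jaw: [0,0,0,0,0,0,0]

```text
time: 3.6
tool_pos: [633.8, -29.9, 234.9]
tcp_rot: [179.4, -0.2, 71.2]
ft_force: [0.1, -0.1, -0.7]
finger_gap: 0.1
```

```bash
python3 - <<'E'
from h import *
go(loc(55,0,180))
E
```

```text
tool offset [-5.5  2.4 54.9] aligned offset [-5.2  3.  54.9] rot [ 0.59 -0.24  0.27]
scale-local tcp 52.0 5.2 234.9 F [ 0.09 -0.11 -0.69] t 3.6
```

Emit:
jog_arm:
  offset:
    - [-5,3,10]
    - [0,0,10]
    - [0,0,10]
    - [0,0,10]
    - [0,0,8]
    - [0,0,8]
    - [0,0,0]
  delta_rot:
    - [0.6,-0.2,0.3]
    - [0,0,0]
    - [0,0,0]
    - [0,0,0]
    - [0,0,0]
    - [0,0,0]
    - [0,0,0]
  jaw: [0,0,0,0,0,0,0]

```text
time: 4.3
tool_pos: [637.5, -35.6, 180.2]
tcp_rot: [179.6, -0.1, 70.9]
ft_force: [-0.3, 0.0, -0.1]
finger_gap: -0.1
```

```bash
python3 - <<'E'
from h import *
go(loc(55,0,140))
snap('scene','s2'); 
a=cv2.resize(cv2.imread('pics/s2.png')[60:360,150:450],None,fx=2,fy=2)
cv2.imwrite('pics/v2.png',cv2.convertScaleAbs(a,alpha=1.5,beta=10))
E
```

```text
tool offset [-1.1 -2.6 40.2] aligned offset [-1.  -2.4 40.2] rot [ 0.37 -0.12 -0.01]
scale-local tcp 57.4 1.0 180.2 F [-0.26  0.01 -0.09] t 4.3
```

View pics/v2.png

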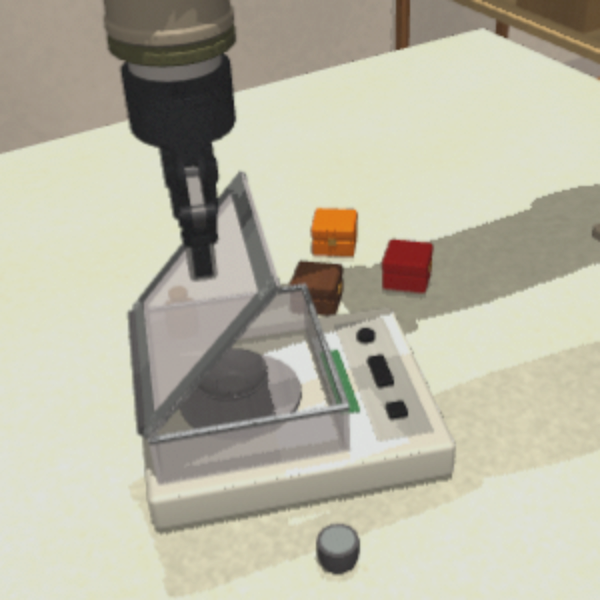

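The fingertips at (202,275) are on the cover's outer face, and its free corner has dropped slightly to (275,290). I'll keep pressing down.

Emit:
jog_arm:
  offset:
    - [-1,-2,6]
    - [0,0,6]
    - [0,0,6]
    - [0,0,6]
    - [0,0,6]
    - [0,0,6]
    - [0,0,6]
    - [0,0,6]
    - [0,0,0]
  delta_rot:
    - [0.3,0,0]
    - [0,0,0]
    - [0,0,0]
    - [0,0,0]
    - [0,0,0]
    - [0,0,0]
    - [0,0,0]
    - [0,0,0]
    - [0,0,0]
  jaw: [0,0,0,0,0,0,0,0,0]

```text
time: 5.25
tool_pos: [636.3, -35.9, 130.2]
tcp_rot: [179.8, -0.2, 70.9]
ft_force: [-0.4, 0.1, 0.7]
finger_gap: -0.1
```

```bash
python3 - <<'E'
from h import *
go(loc(55,0,105))
E
```

```text
tool offset [-0.4 -1.5 25.2] aligned offset [-0.4 -1.4 25.2] rot [ 0.21 -0.16 -0.01]
scale-local tcp 56.4 0.4 130.2 F [-0.38  0.1   0.69] t 5.25
```

Emit:
jog_arm:
  offset:
    - [0,-1,5]
    - [0,0,5]
    - [0,0,5]
    - [0,0,5]
    - [0,0,2]
    - [0,0,1]
    - [0,0,1]
    - [0,0,0]
  delta_rot:
    - [0.2,0,0]
    - [0,0,0]
    - [0,0,0]
    - [0,0,0]
    - [0,0,0]
    - [0,0,0]
    - [0,0,0]
    - [0,0,0]
  jaw: [0,0,0,0,0,0,0,0]

```text
time: 6.05
tool_pos: [635.1, -35.3, 104.1]
tcp_rot: [-180.0, -0.2, 70.9]
ft_force: [0.5, 0.4, -0.3]
finger_gap: 0.5
```

```bash
python3 - <<'E'
from h import *
go(loc(55,0,101))
snap('scene','s3'); 
a=cv2.resize(cv2.imread('pics/s3.png')[60:360,150:450],None,fx=2,fy=2)
cv2.imwrite('pics/v3.png',cv2.convertScaleAbs(a,alpha=1.5,beta=10))
E
```

```text
tool offset [-0.5 -0.1  3.1] aligned offset [-0.5 -0.1  3.1] rot [-0.04 -0.16  0.  ]
scale-local tcp 55.1 0.5 104.1 F [ 0.49  0.4  -0.26] t 6.05
```

View pics/v3.png

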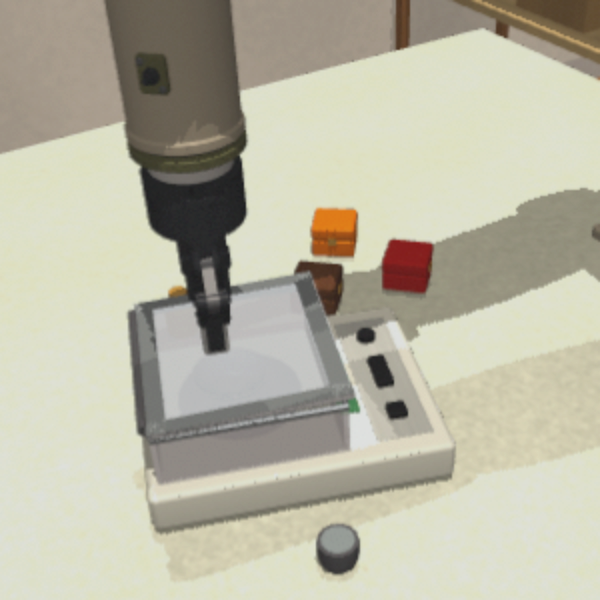

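The cover is nearly level, with its free edge at (345,390) to (305,275). I'll press it home in 1 mm steps and watch the force.

Emit:
jog_arm:
  offset:
    - [0,0,1]
    - [0,0,1]
    - [0,0,1]
    - [0,0,1]
    - [0,0,0]
  delta_rot:
    - [0,0,0]
    - [0,0,0]
    - [0,0,0]
    - [0,0,0]
    - [0,0,0]
  jaw: [0,0,0,0,0]

```text
time: 6.6
tool_pos: [635.4, -35.4, 100.6]
tcp_rot: [180.0, -0.2, 70.9]
ft_force: [-0.8, 0.7, 2.6]
finger_gap: 0.3
```

Emit:
jog_arm:
  offset:
    - [0,0,1]
    - [0,0,1]
    - [0,0,0]
  delta_rot:
    - [0,0,0]
    - [0,0,0]
    - [0,0,0]
  jaw: [0,0,0]

```text
time: 6.9
tool_pos: [635.6, -35.4, 100.8]
tcp_rot: [179.9, -0.2, 70.9]
ft_force: [-0.3, 0.6, 1.1]
finger_gap: 0.3
```

Emit:
jog_arm:
  offset:
    - [0,0,3]
    - [0,0,3]
    - [0,0,3]
  delta_rot:
    - [0,0,0]
    - [0,0,0]
    - [0,0,0]
  jaw: [0,0,0]

```text
time: 7.2
tool_pos: [636.1, -35.5, 100.3]
tcp_rot: [179.9, -0.2, 71.0]
ft_force: [-14.2, 0.7, 23.4]
finger_gap: 0.4
```

It has hit a firm stop at z = 100.3 with 23 N, so the cover is shut. I'll lift off and move over the tare key.

Emit:
jog_arm:
  offset:
    - [0,0,-10]
    - [0,0,-15]
    - [0,0,-20]
    - [0,0,-15]
    - [0,-25,0]
    - [0,-30,0]
    - [0,-30,0]
    - [0,-30,0]
    - [0,-25,0]
    - [0,0,0]
    - [0,0,0]
  delta_rot:
    - [0,0,0]
    - [0,0,0]
    - [0,0,0]
    - [0,0,0]
    - [0,0,0]
    - [0,0,0]
    - [0,0,0]
    - [0,0,0]
    - [0,0,0]
    - [0,0,0]
    - [0,0,0]
  jaw: [0,0,0,0,0,0,0,0,0,0,0]

```text
time: 8.3
tool_pos: [502.5, 10.7, 167.8]
tcp_rot: [179.3, -0.3, 70.9]
ft_force: [-0.1, 0.1, 0.8]
finger_gap: -0.0
```

```bash
python3 - <<'E'
from h import *
go(loc(-90,0,75))
snap('scene','s4'); snap('top','t4')
a=np.hstack([cv2.resize(cv2.imread(f'pics/{f}.png')[100:340,x:x+240],None,fx=1.66,fy=1.66) for f,x in(('s4',190),('t4',220))])
cv2.imwrite('pics/v4.png',cv2.convertScaleAbs(a,alpha=1.5,beta=10))
E
```

```text
tool offset [-1.1 -5.8 92.7] aligned offset [-0.7 -4.7 92.8] rot [ 0.66 -0.27 -0.02]
scale-local tcp -85.3 0.7 167.8 F [-0.1   0.15  0.78] t 8.3
```

View pics/v4.png

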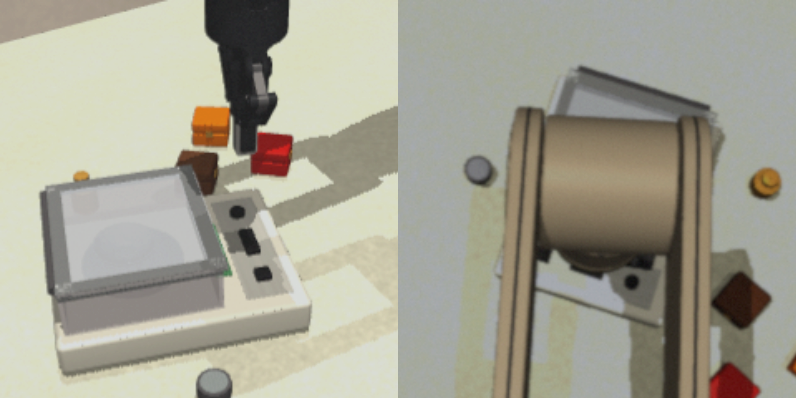

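The cover lies flat on the box, and the fingertips at (243,150) are above the key row. I'll level the tool, centre it and go down.

Emit:
jog_arm:
  offset:
    - [0,0,0]
    - [-0.7,-5,15]
    - [0,0,25]
    - [0,0,25]
    - [0,0,20]
    - [0,0,0]
    - [0,0,0]
  delta_rot:
    - [0.6,-0.2,0]
    - [0,0,0]
    - [0,0,0]
    - [0,0,0]
    - [0,0,0]
    - [0,0,0]
    - [0,0,0]
  jaw: [0,0,0,0,0,0,0]

```text
time: 9.1
tool_pos: [498.7, 10.3, 75.5]
tcp_rot: [-179.8, 0.0, 70.8]
ft_force: [-0.3, -0.0, 0.1]
finger_gap: 0.1
```

```bash
python3 - <<'E'
from h import *
go(loc(-90,0,60))
snap('scene','s5')
a=cv2.resize(cv2.imread('pics/s5.png')[160:310,260:410],None,fx=4,fy=4)
cv2.imwrite('pics/v5.png',cv2.convertScaleAbs(a,alpha=1.5,beta=10))
print(proj('scene',[monitor.sense()['tool_pos'],loc(-90,0,53)]))
E
```

```text
tool offset [ 1.  -1.2 15.6] aligned offset [ 1.  -1.3 15.5] rot [-0.17  0.   -0.16]
scale-local tcp -88.7 -1.0 75.5 F [-0.27 -0.    0.08] t 9.1
[[338.90439378 232.30143091]
 [339.5980806  242.17538432]]
```

View pics/v5.png

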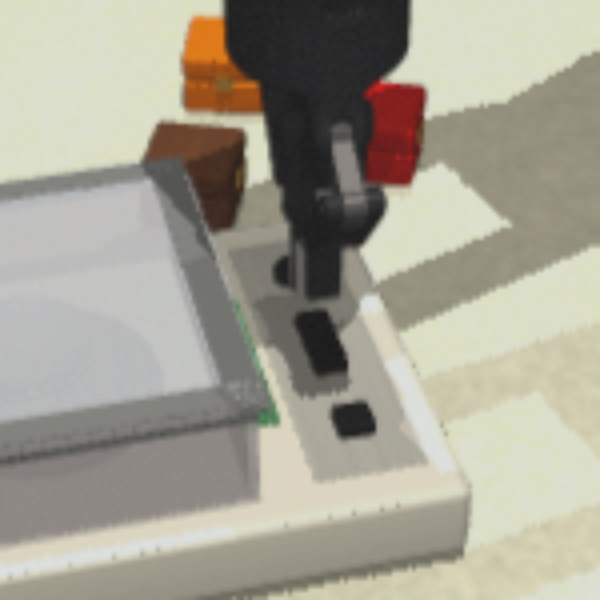

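The tip at (318,290) hangs right above the bar at (320,340), clear of the square key at (353,420) and the round key at (283,270).

Emit:
jog_arm:
  offset:
    - [1,-1,5]
    - [0,0,5]
    - [0,0,4]
    - [0,0,3]
    - [0,0,2]
    - [0,0,0]
  delta_rot:
    - [-0.2,0,-0.1]
    - [0,0,0]
    - [0,0,0]
    - [0,0,0]
    - [0,0,0]
    - [0,0,0]
  jaw: [0,0,0,0,0,0]

```text
time: 9.75
tool_pos: [500.6, 11.5, 58.4]
tcp_rot: [179.6, -0.1, 70.9]
ft_force: [-0.0, -1.1, 0.6]
finger_gap: -0.0
```

```bash
python3 - <<'E'
from h import *
go(loc(-90,0,47))
E
```

```text
tool offset [-0.8 -2.7 11.4] aligned offset [-0.8 -2.7 11.4] rot [ 0.36 -0.08 -0.05]
scale-local tcp -87.3 0.8 58.4 F [-0.02 -1.06  0.62] t 9.75
```

Emit:
jog_arm:
  offset:
    - [-1,-3,2]
    - [0,0,2]
    - [0,0,1.5]
    - [0,0,1.5]
    - [0,0,1.5]
    - [0,0,0]
  delta_rot:
    - [0.3,0,0]
    - [0,0,0]
    - [0,0,0]
    - [0,0,0]
    - [0,0,0]
    - [0,0,0]
  jaw: [0,0,0,0,0,0]

```text
time: 10.35
tool_pos: [497.6, 11.5, 50.0]
tcp_rot: [179.9, -0.1, 70.9]
ft_force: [-1.2, 0.5, 2.3]
finger_gap: -0.0
```

Emit:
jog_arm:
  offset:
    - [0,0,1]
    - [0,0,1]
    - [0,0,1]
    - [0,0,1]
    - [0,0,0]
  delta_rot:
    - [0,0,0]
    - [0,0,0]
    - [0,0,0]
    - [0,0,0]
    - [0,0,0]
  jaw: [0,0,0,0,0]

```text
time: 10.85
tool_pos: [497.7, 11.5, 47.2]
tcp_rot: [179.9, -0.1, 70.9]
ft_force: [-3.0, -0.4, 3.8]
finger_gap: 0.2
```

Emit:
jog_arm:
  offset:
    - [0,0,1]
    - [0,0,1]
    - [0,0,0.5]
  delta_rot:
    - [0,0,0]
    - [0,0,0]
    - [0,0,0]
  jaw: [0,0,0]

```text
time: 11.15
tool_pos: [497.8, 11.5, 47.0]
tcp_rot: [180.0, -0.1, 70.9]
ft_force: [-4.3, 0.4, 6.7]
finger_gap: -0.2
```

At z = 47.0 it has reached the bottom stop with 6.7 N, where the spring alone gives 4 N. I'll lift off and move away.

Emit:
jog_arm:
  offset:
    - [0,0,0]
    - [0,0,-3]
    - [0,0,-5]
    - [0,0,-10]
    - [0,0,-20]
    - [0,0,-30]
    - [0,0,-30]
    - [0,0,-30]
    - [0,0,-30]
    - [0,0,-30]
    - [0,-25,-10]
    - [0,-25,0]
    - [0,-25,0]
    - [0,-25,0]
    - [0,0,0]
    - [0,0,0]
  delta_rot:
    - [0,0,0]
    - [0,0,0]
    - [0,0,0]
    - [0,0,0]
    - [0,0,0]
    - [0,0,0]
    - [0,0,0]
    - [0,0,0]
    - [0,0,0]
    - [0,0,0]
    - [0,0,0]
    - [0,0,0]
    - [0,0,0]
    - [0,0,0]
    - [0,0,0]
    - [0,0,0]
  jaw: [0,0,0,0,0,0,0,0,0,0,0,0,0,0,0,0]

```text
time: 12.75
tool_pos: [399.9, 44.9, 261.3]
tcp_rot: [179.5, -0.2, 70.9]
ft_force: [1.1, 0.3, 0.2]
finger_gap: 0.2
```

```bash
python3 - <<'E'
from h import *
go(loc(-90,0,75))
snap('scene','s6'); snap('top','t6')
a=np.hstack([cv2.resize(cv2.imread(f'pics/{f}.png')[120:320,x:x+200],None,fx=2,fy=2) for f,x in(('s6',210),('t6',260))])
cv2.imwrite('pics/v6.png',cv2.convertScaleAbs(a,alpha=1.5,beta=10))
D=np.load('pics/t6.npy');L=[loc(40,0,101),loc(-30,60,101),loc(-30,-60,101),loc(-90,0,53),loc(-90,55,53),loc(-90,-55,53)]
print(at_d('top',proj('top',L),D).round(0))
D=np.load('pics/s6.npy');print(at_d('scene',proj('scene',L),D).round(0))
E
```

```text
tool offset [-1.000e-01  1.020e+02  1.871e+02] aligned offset [  0.5 103.5 186.3] rot [ 0.45 -0.21 -0.07]
scale-local tcp -193.5 -0.5 261.3 F [1.13 0.29 0.17] t 12.75
[[621. -31.  98.]
 [574.  49.  99.]
 [535. -65.  99.]
 [427.  29. 660.]
 [437.  53. 651.]
 [419.   5. 666.]]
[[620. -33.  99.]
 [573.  47.  99.]
 [534. -67.  99.]
 [497.  10.  51.]
 [514.  61.  50.]
 [480. -40.  53.]]
```

View pics/v6.png

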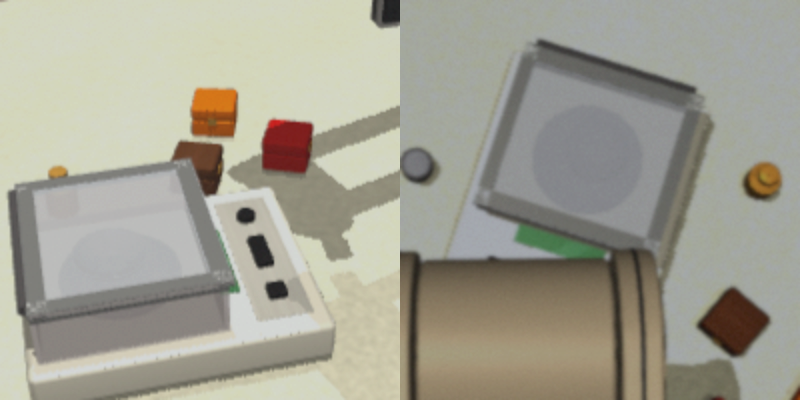

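The cover is level: depth gives 98–99 mm at the middle and both near corners. The keys are up at 50–53 mm. The loupe (268,202), weight (442,210) and ring box (427,281) are at their starting pixels. I'm handing in.

```bash
python3 -c "
from bench import r
print(r.hand_in())"
```

```text
the job is handed in; nothing more can be done
None
```

I pushed the cover shut with the closed fingertips, pressed the tare key to its bottom stop, let it come up again, and handed the job in. That left the clock at about 13 s of the 48 s allowed; the hand-in gives no verdict.

- **Cover:** it stopped firmly at z ≈ 100 mm with about 23 N on the fingertips. Afterwards depth read 98–99 mm in the middle and near both free corners in both cameras. That is level, though 2–3 mm under the nominal 101 mm.
- **Tare key:** it went down to z ≈ 47.0 mm, about 6 mm of travel, with a wrist reading of about 7 N vertically and 4 N sideways. After release, depth put the three keys at 50–53 mm, and they look up in the picture. Depth noise is a few millimetres, so this does not prove the 1 mm limit by itself.
- **Surroundings:** the loupe, weight and ring box are at the same pixels as at the start, to within about 1 pixel. The dish, which I only saw through the clear cover and did not measure, was never near the fingers. The arm was clear of everything at hand-in.
- **Disagreement:** the two cameras first differed by 4–7 mm on the key positions. I put this down to the visible key sides in the oblique view and used the top-view fit; the press showed the key where that fit put it.

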